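Close and latch the slide incubator

TASK

The slides are loaded: shut the slide incubator. Lower its lid all the way down without slamming it, swing the draw latch's wire loop over the keeper on the lid so that its bar hooks behind the keeper, then press the latch lever down past centre until it lies flat and holds the loop pulled tight. Let go, and leave the bottles, boxes and other things around it where they stand.

Things in the scene. Friction and masses are not known exactly. Their poses are not given: they have to be found in the camera images.
- incubator: Heavy fixed white bench instrument, 340 mm deep, 260 wide (y +-130). Origin on the table under the latch lever's pin; x runs from its front to its back (away from the robot), y to its left, z up; '(x, y, z) mm' below is in this frame. Front deck x -100 to 66, top z = 55, with the latch at y = 0; slide chamber x 66 to 240, rim z = 88. Lid, lever and loop all swing in planes of constant y
- lid (a joint): Angle (rad) of the white lid with a clear window, 166 mm from hinge to front edge, 260 wide, 16 thick, 0.45 kg: 0 = shut, grows as it opens upward about the hinge at the back, at most 1.5. Starts open, 0.6 to 1.1. The stiff hinge (0.6 N m) holds it wherever it is left, so it must be pushed all the way down
- lid_hinge (a point): Middle of the lid's hinge axis, at (232, 0, 90) mm. Axes turn with the lid: x along the lid from front edge to hinge, y along the hinge, z out of its outer face
- lid_press (a point): A good place to push the lid: outer (upper) face of its white front rail (42 mm deep), 145 mm from the hinge axis along the lid and 16 mm out along its normal, 75 mm to the left (+y) of the keeper. Axes as lid_hinge
- keeper: Steel keeper fixed on the lid's front rail (moves with the lid), at mid-width: a foot 30 mm wide (y) and 8 mm thick on the lid, and at its front end an upstand 6 mm thick and 30 mm wide. Origin and axes as keeper_seat
- keeper_seat (a point): Where the centre of the loop's bar lies when hooked and tight, in the corner between foot and upstand; lid shut: at (78, 0, 118) mm. Axes: x to the back along the lid, z out of the lid. The upstand leans back 18 degrees over the bar: its back face is at x = -4 mm at z = 0 and +1 at its top, z = 17; its front face is 6 mm further forward. The foot's top is at z = -4 and reaches back to x = 32
- lever_pin (a point): Fixed pin about which the latch lever turns (axis along y), at (0, 0, 73) mm
- lever (a joint): Angle (rad) of the latch lever, a steel paddle 30 mm wide, 90 mm long from its pin, red end: 0 = fully down, flat to the front of its pin (stop); 1.57 upright; 2.0 leaning towards the lid (stop). Starts 1.55 to 1.9; friction 0.04 N m holds it. With the loop hooked, pressing it down draws the loop tight; below 0.23 it is past centre and the spring holds it down. The press takes under 15 N
- lever_tip (a point): Point on the lever's outer face near its red end, 75 mm from the pin; when the lever is down this face looks up and the point is at (-75, 0, 78) mm
- bail_loop: Latch's wire loop: two 6 mm rods at y = +-24 mm, joined by a round bar, red tab beyond. Origin on its pivot pin, carried by the lever: at lever angle q, lever_pin + 18 mm x (-cos(q - 0.75), 0, sin(q - 0.75)). x axis from pin to tab. Swings about the pin, past the lever; friction 0.035 N m holds it; pulling it also turns the lever. Starts 5 to 45 degrees off upright, leaning away from the lid
- bail_bar (a point): Middle of the loop's cross bar, 8 mm thick, 103.5 mm from the loop's pin (the loop stretches a few mm against a spring of 10 N per mm). The 42 mm wide space between the rods fits over the keeper. Axes as bail_loop
- bail_tab (a point): Middle of the red finger tab for gripping the loop: 20 mm wide (y), 9 mm thick, from 2 to 44 mm beyond the bar; this point is 26 mm beyond the bar. Axes as bail_loop
- mailer: Bystander: white and blue slide mailer, 34 x 88 x 17 mm, loose on the front deck to the left of the latch. Origin at the centre of its underside
- reagent: Bystander: amber reagent bottle, 62 mm across, 135 mm tall. Origin at the centre of its underside
- stain_jar: Bystander: violet square staining jar, 58 mm square, 114 mm tall. Origin at the centre of its underside
- slide_box: Bystander: blue slide storage box, 100 x 190 x 35 mm. Origin at the centre of its underside
- tip_box: Bystander: pipette tip box, 124 x 86 x 69 mm. Origin at the centre of its underside
- dish: Bystander: clear covered dish, 92 mm across, 16 mm tall, on the slide box. Origin at the centre of its underside
- phone: Bystander: phone lying flat, 152 x 74 x 9 mm. Origin at the centre of its underside

How it is judged:
By the outcome, as a careful person would: the job done as asked, in the order asked, and still so for the second after the job is handed in, with the robot touching nothing.
It also fails if it takes over 64 s, if anything falls off the work surface, if the arm or the gripper's body presses on something with over 40 N, if the wrist force passes 120 N, or if a joint passes its speed limit or range.

ROBOT

A 7-joint arm with a two-finger parallel gripper is mounted at the origin on the work surface. World frame = base frame: x ahead of the robot, y to its left, z up, the work surface at z = 0. Lengths are in m, angles in rad, forces in N, time in s.
With the tool pointing down it reaches from about 0.425 to 0.925 m from the base axis. Payload 6.8 kg.
Tool frame: the origin (TCP) lies at the very end of the fingers, on their centre line; the grasp point (between the pads) lies 19 mm behind it (tcp_to_grasp is the distance from the TCP to the grasp point, in m); z points along the fingers, x is the direction in which the jaws open and shut, and the axes are right-handed (so a half turn about z gives the same grasp; the last joint's range is limited). The gripper opens to 88 mm and grips with 3 to 60 N. Pads are 20 mm wide; open, the fingers measure 115 mm over their backs; the gripper's body (75 mm by 178 mm) begins 61 mm behind the grasp point.
Start: joints at [-1.311, 0.477, 0.022, 1.555, -0.011, 1.109, -0.083], TCP at [0.243, 0.63, 0.19] pointing down, gripper open.
Joint ranges: [-2.96, 2.96], [-0.34, 2.1], [-1.41, 1.46], [0.24, 2.44], [-1.37, 4.51], [0.17, 1.92], [-2.96, 2.96]. Speed limits (rad/s): [2.39, 2.39, 3.14, 3.14, 3.14, 3.14, 3.14].

INTERFACE

Orientations are given as a rotation vector (axis times angle).
In Python, from bench import * gives the robot as it stands.
- The arm moves only by the tool drive_tool, never from a script. Its argument "deltas" is a list of rows, each an object of numbers: "tx", "ty", "tz": the shift along the tool's x, y, z in m; "rx", "ry", "rz": the turn, a rotation vector about the tool's x, y, z in rad; "fingers": the closure in counts, from 0 (fully open) to 255 (shut). A call has 1 to 20 rows; each row shifts and turns the commanded pose from where the row before left it, along the tool's axes as they then stand; what a row does not reach is not made up. A row lasts 1/10 s, in which the tool goes at most 50 mm and 8.59 degrees, less where a joint would pass 70% of its speed; a pose out of reach is approached as far as the arm can. A call with a gripper value outside its range is refused whole. The fingers move at their own pace and stop on an object; the grip force is fixed at half the most. Time passes only in rows, so rows that do not move let the fingers close. It gives the time, the measured TCP pose, the force and the opening at its end, in the units of the state.
- sense(): the state, without advancing time (a new reading comes with each control period).
- capture(name): name is "scene" or "top" or "wrist"; returns a dict with "img" (480x640x3 uint8, blue, green, red), "range_z" (480x640 float32, m along the optical axis (not along the pixel's ray), 0 where there is no reading), "mtx" (3x3 intrinsics, pixels), "pose" (4x4, takes a point from camera to world coordinates). Camera axes: x right, y down, z forward; pixel columns grow to the right and rows downward; lengths in m; the calibration is good to about 2 mm. A picture is of the moment at which its call begins.
- job_done(): hands the job in, once; it reports no verdict.
Trained networks look in a picture, given as the dict that the camera call returned (one of the last four; its "shot" number tells which), for a name from the list of things; names that differ only in an ending like _2 or _b are one class to them, and where a whole thing is asked for, a point or a joint stands for the part that bears it (a point fixed in the world has none). Each returns a list of dicts, best first, with "score" (0 to 1); they miss things now and then, are a little off and sometimes report something else, mostly with a low value. They report only what shows in the picture. A call takes as long as a camera call.
- cut_out(picture, thing): "mask" (480x640 bool, what is visible of it) and "location" ([row, column] in pixels, amid what is visible of it).
The state is a dict: "t": time; "joint_positions": joint angles; "dq": joint speeds; "joint_torque": joint torques, N m; "ee_pos": TCP position; "tcp_rot": TCP orientation; "wrist_force": force on the tool from outside, world axes, zero at the start; "ft_torque": the same for the moment, N m; "finger_gap": finger opening in m.
Only numpy, scipy, OpenCV 4.12 (cv2) and the standard library are available. Lean on these libraries where they do the work, as an engineer would, in place of code of your own. Each camera call takes 0.05 s, during which the arm holds its last target.

## Working session

There is one attempt and no reset: what is moved stays moved. The work goes in short steps, Python scripts to look and compute and a tool call to move; the robot and the scene stay as the last step left them, time stands still between calls to the robot, and variables do not carry over. Pictures are saved under pics/ and viewed, and the job is handed in when it is done.

Besides the shell and the picture viewer there is one more tool, called in YAML: its name, and indented under it one key for each argument. drive_tool: Moves the arm, as the interface text tells. Its arguments: {"type":"object","properties":{"deltas":{"type":"array"}},"required":["deltas"]}

```bash
ls; mkdir -p pics
python3 - <<'E'
from bench import *
import cv2, numpy as np
s=sense(); print(s)
for n in ["scene","top","wrist"]:
    c=capture(n); cv2.imwrite(f"pics/{n}0.png",c["img"]); np.savez(f"{n}0.npz",**{k:c[k] for k in("img","range_z","mtx","pose")})
    print(n,c["mtx"].tolist(),c["pose"].round(4).tolist())
    for t in ["lid","keeper","lever","bail_loop","bail_tab","incubator","mailer"]:
        try:
            r=cut_out(c,t); print(n,t,[(round(q["score"],2),q["location"]) for q in r[:2]])
        except Exception as e: print(t,e)
E
```

```text
pics
{'t': 0.0, 'joint_positions': array([-1.311061  ,  0.47777907,  0.02233441,  1.55642917, -0.01145159,
        1.10930034, -0.08313613]), 'dq': array([-0.00047763, -0.00038718, -0.00052808,  0.00155449, -0.00017699,
       -0.00139779, -0.00160592]), 'joint_torque': array([ 9.85354818e-04, -5.82854497e+01,  1.53529700e+00, -2.72601789e+01,
       -5.43568935e-02,  1.69490464e-02,  1.44974210e-04]), 'ee_pos': array([0.24252272, 0.62922831, 0.1894052 ]), 'tcp_rot': array([ 2.58928022e+00,  1.77707815e+00, -2.15032634e-03]), 'wrist_force': array([ 0.09812015, -0.39524809,  0.19370759]), 'ft_torque': array([-0.04311628,  0.00581466,  0.06782613]), 'finger_gap': 0.08792839282653689}
scene [[487.9820333135903, 0.0, 318.3804112248929], [0.0, 487.9820333135903, 231.49654079063936], [0.0, 0.0, 1.0]] [[0.5597, 0.6086, -0.5624, 1.1278], [0.8286, -0.4194, 0.3708, -0.3485], [-0.0101, -0.6736, -0.7391, 0.8362], [0.0, 0.0, 0.0, 1.0]]
scene lid [(0.61, [238.4, 393.7])]
scene keeper [(0.71, [206.3, 383.6])]
scene lever [(0.97, [190.4, 335.4]), (0.74, [205.2, 387.9])]
scene bail_loop [(0.8, [159.3
[... 350 characters left out ...]
 -0.997, 1.102], [0.0, 0.0, 0.0, 1.0]]
top lid [(0.89, [175.6, 247.4])]
top keeper [(0.93, [198.5, 242.7])]
top lever [(0.91, [314.0, 251.7]), (0.71, [186.8, 375.5])]
top bail_loop [(0.84, [314.8, 249.1])]
top bail_tab [(0.66, [312.6, 248.3])]
top incubator [(0.98, [234.7, 255.9]), (0.67, [191.5, 135.5])]
top mailer [(0.84, [309.1, 211.7])]
wrist [[331.4218319153609, 0.0, 320.98238560120626], [0.0, 331.4218319153609, 230.76283828411746], [0.0, 0.0, 1.0]] [[0.359, 0.8977, 0.2555, 0.1728], [0.9333, -0.3455, -0.0975, 0.657], [0.0008, 0.2735, -0.9619, 0.3836], [0.0, 0.0, 0.0, 1.0]]
wrist lid []
wrist keeper []
wrist lever []
wrist bail_loop []
wrist bail_tab []
wrist incubator []
wrist mailer []
```

View pics/scene0.png

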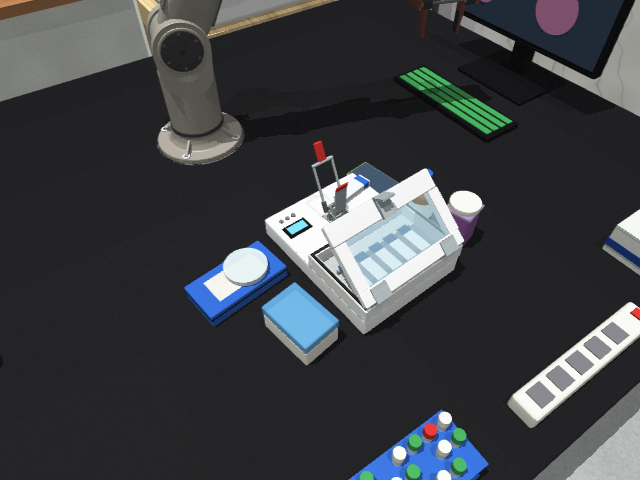

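View pics/top0.png

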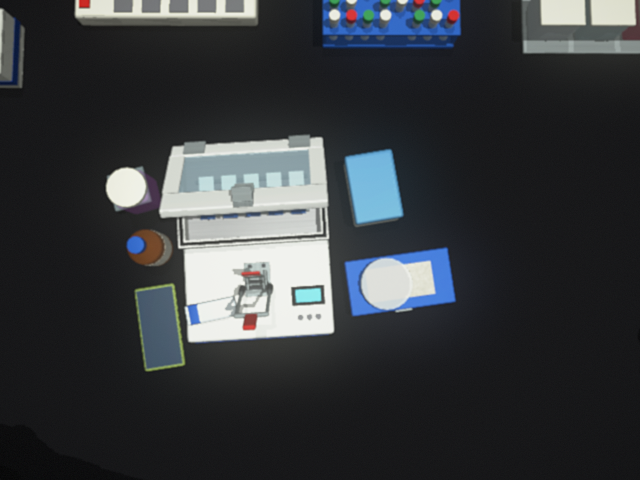

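The scene shows the lid open at about (row 230, col 400), the lever upright near (200,340) with the loop leaning toward the robot and its tab at (152,319). In the top view the deck spans about rows 240–340, cols 185–333, with the tab at (322,250) and the mailer at (310,212). Next I fit the poses.

```bash
cat > h.py <<'E'
import numpy as np, cv2
def cloud(c):
    z=c["range_z"].astype(float); K=c["mtx"]; v,u=np.mgrid[:480,:640]
    P=np.stack([(u-K[0,2])/K[0,0]*z,(v-K[1,2])/K[1,1]*z,z],-1)
    W=P@c["pose"][:3,:3].T+c["pose"][:3,3]; W[z<=0]=np.nan
    return W
def proj(c,p):
    p=np.atleast_2d(p); T=np.linalg.inv(c["pose"]); q=p@T[:3,:3].T+T[:3,3]; k=q@c["mtx"].T
    return k[:,:2]/k[:,2:]
E
python3 - <<'E'
from h import *
c=dict(np.load("top0.npz")); W=cloud(c)
hsv=cv2.cvtColor(c["img"],cv2.COLOR_BGR2HSV)
m=np.abs(W[...,2]-0.055)<0.006
m&=(hsv[...,2]>150)&(hsv[...,1]<60)
n,l,st,ce=cv2.connectedComponentsWithStats(m.astype(np.uint8))
i=1+np.argmax(st[1:,4]); print(st[i])
pts=W[l==i]; print(np.nanmedian(pts[:,2]), len(pts))
r=cv2.minAreaRect(pts[:,:2].astype(np.float32)*1000); print(r, cv2.boxPoints(r))
# rim pts z 88
m2=(np.abs(W[...,2]-0.088)<0.005); p=W[m2&(W[...,0]>0.4)&(W[...,0]<0.8)]
print(p[:,:2].min(0),p[:,:2].max(0))
# slices: tallest in region
for nme in("top0","scene0"):
    c=dict(np.load(nme+".npz")); W=cloud(c); hsv=cv2.cvtColor(c["img"],cv2.COLOR_BGR2HSV)
    red=((hsv[...,0]<8)|(hsv[...,0]>172))&(hsv[...,1]>150)&(hsv[...,2]>80)
    n,l,st,ce=cv2.connectedComponentsWithStats(red.astype(np.uint8))
    for k in range(1,n):
        if st[k,4]>25:
            q=W[l==k]; print(nme,st[k],np.nanmedian(q,0).round(4),np.nanmin(q,0).round(3),np.nanmax(q,0).round(3))
E
```

```text
[  184   240   150   102 10239]
0.0546133363567074 10239
((502.5943603515625, 99.08538818359375), (165.57498168945312, 259.2066650390625), 3.6297242641448975) [[411.76797 223.1876 ]
 [428.1779  -35.4991 ]
 [593.4208  -25.01683]
 [577.01086 233.66988]]
[ 0.50433652 -0.02456299] [0.71185418 0.33317847]
top0 [80  0  9  7 63] [1.036  0.4286 0.044 ] [1.028 0.419 0.04 ] [1.042 0.437 0.049]
top0 [414   0  10   6  42] [ 1.0118 -0.1842  0.0998] [ 1.008 -0.192  0.093] [ 1.016 -0.177  0.104]
top0 [347  10   9  12  93] [ 0.9866 -0.0649  0.1   ] [ 0.977 -0.072  0.064] [ 1.012 -0.058  0.104]
top0 [448  11  11  11  87] [ 0.9866 -0.2444  0.0997] [ 0.978 -0.253  0.095] [ 0.996 -0.236  0.106]
top0 [242 272  17   3  26] [0.5323 0.1003 0.1626] [0.531 0.089 0.159] [0.534 0.114 0.166]
top0 [244 323  11   6  49] [0.4527 0.0944 0.2215] [0.45  0.087 0.217] [0.457 0.103 0.226]
scene0 [313 141  13  21 182] [0.4637 0.094  0.2055] [ 0.207  0.084 -0.001] [0.475 0.259 0.225]
scene0 [336 182  12  10  40] [0.5376 0.0993 0.161 ] [0.533 0.087 0.152] [0.54  0.116 0.166]
scene0 [631 308   9  12  68] [1.038  0.4258 0.0444] [1.032 0.418 0.042] [1.05  0.439 0.048]
scene0 [423 423  14  16 173] [ 0.9927 -0.0671  0.1007] [ 0.983 -0.074  0.085] [ 1.001 -0.056  0.104]
```

```bash
cat >> h.py <<'E'
YAW=np.deg2rad(3.63); O=np.array([.5196,.1002,0])
R=np.array([[np.cos(YAW),-np.sin(YAW),0],[np.sin(YAW),np.cos(YAW),0],[0,0,1]])
def loc(W): return (W-O)@R*1000
def wor(p): return np.asarray(p)/1000.@R.T+O
E
python3 - <<'E'
from h import *
for nme in("top0","scene0"):
    c=dict(np.load(nme+".npz")); L=loc(cloud(c))
    for y0 in (-110,-60,-30,0,30,60,75,110):
        m=(abs(L[...,1]-y0)<6)&(L[...,2]>105)&(L[...,0]>30)&(L[...,0]<260)
        q=L[m]; 
        if len(q)<10: continue
        d=np.hypot(q[:,0]-232,q[:,2]-90)
        a=np.arctan2(q[:,2]-90,232-q[:,0])
        f=d>115
        # outer face: angle = theta + atan(16/d)
        th=a[f]-np.arcsin(16/d[f])
        print(nme,y0,len(q),np.percentile(d,[2,98]).round(0),np.percentile(th,[5,50,95]).round(3))
    # rim check
    m=(abs(L[...,2]-88)<4)&(L[...,0]>0)&(L[...,0]<260)&(abs(L[...,1])<160)
    print(np.nanpercentile(L[m],[1,99],axis=0).round(1))
    print("deck",np.nanmedian(L[(abs(L[...,2]-55)<5)&(abs(L[...,0]+60)<30)&(abs(L[...,1]+80)<30)],0))
E
```

```text
top0 -110 511 [ 19. 167.] [0.627 0.694 0.709]
top0 -60 508 [ 18. 167.] [0.631 0.691 0.708]
top0 -30 508 [ 19. 167.] [0.622 0.691 0.708]
top0 0 522 [ 18. 171.] [0.627 0.764 0.886]
top0 30 510 [ 18. 167.] [0.631 0.693 0.708]
top0 60 516 [ 19. 167.] [0.635 0.691 0.709]
top0 75 529 [ 19. 168.] [0.628 0.691 0.708]
top0 110 535 [ 20. 167.] [0.629 0.695 0.708]
[[  65.2 -129.4   84.4]
 [ 118.3  128.8   91.8]]
deck [-62.41599843 -79.17168019  55.21484061]
scene0 -110 562 [ 20. 162.] [0.698 0.717 0.732]
scene0 -60 521 [ 19. 162.] [0.689 0.713 0.732]
scene0 -30 492 [ 19. 162.] [0.684 0.713 0.73 ]
scene0 0 480 [ 19. 165.] [0.701 0.779 0.906]
scene0 30 437 [ 19. 163.] [0.689 0.714 0.73 ]
scene0 60 440 [ 19. 162.] [0.683 0.714 0.733]
scene0 75 455 [ 21. 162.] [0.69  0.714 0.73 ]
scene0 110 443 [ 21. 163.] [0.696 0.713 0.733]
[[  11.6 -130.4   84.2]
 [ 244.1  119.9   91.8]]
deck [-61.74618152 -79.40388251  55.61735895]
```

```bash
cat >> h.py <<'E'
from scipy.spatial.transform import Rotation as Rot
def tcp(s): return loc(np.array(s["ee_pos"]))
def rep(s):
    M=R.T@Rot.from_rotvec(s["tcp_rot"]).as_matrix()
    print("t",round(s["t"],2),"loc",tcp(s).round(1),"F",np.round(s["wrist_force"],1),"gap",round(s["finger_gap"],4))
    print("axes x,y,z (local cols)",M.round(3).tolist())
E
python3 - <<'E'
from h import *
from bench import *
s=sense(); rep(s); print(np.array([138,75,235])-tcp(s))
E
```

```text
t 1.2 loc [-242.8  546.1  190.4] F [-0.5  0.2  0.4] gap 0.088
axes x,y,z (local cols) [[0.418, 0.908, 0.0], [0.908, -0.418, 0.0], [0.0, 0.0, -1.0]]
[ 380.79425613 -471.13472536   44.63522239]
```

drive_tool:
  deltas:
    - {"rz": -0.1437,"tz": -0.02,"fingers": 255}
    - {"rz": -0.1437,"tz": -0.02,"fingers": 255}
    - {"rz": -0.1437,"tz": -0.005,"fingers": 255}
    - {"tx": -0.03,"ty": 0.024,"fingers": 255}
    - {"tx": -0.03,"ty": 0.024,"fingers": 255}
    - {"tx": -0.03,"ty": 0.024,"fingers": 255}
    - {"tx": -0.03,"ty": 0.024,"fingers": 255}
    - {"tx": -0.03,"ty": 0.024,"fingers": 255}
    - {"tx": -0.03,"ty": 0.024,"fingers": 255}
    - {"tx": -0.03,"ty": 0.024,"fingers": 255}
    - {"tx": -0.03,"ty": 0.024,"fingers": 255}
    - {"tx": -0.03,"ty": 0.024,"fingers": 255}
    - {"tx": -0.03,"ty": 0.024,"fingers": 255}
    - {"tx": -0.03,"ty": 0.024,"fingers": 255}
    - {"tx": -0.03,"ty": 0.024,"fingers": 255}
    - {"tx": -0.03,"ty": 0.024,"fingers": 255}
    - {"tx": -0.03,"ty": 0.024,"fingers": 255}
    - {"tx": -0.03,"ty": 0.024,"fingers": 255}

```text
validation failed for argument at $.de...
```

Run:
```python
from h import *
from bench import *
s=sense(); rep(s)
```

```text
t 1.2 loc [-242.8  546.1  190.4] F [-0.5  0.2  0.4] gap 0.088
axes x,y,z (local cols) [[0.418, 0.908, 0.0], [0.908, -0.418, 0.0], [0.0, 0.0, -1.0]]
```

drive_tool:
  deltas:
    - {"tx": 0,"ty": 0,"tz": -0.02,"rx": 0,"ry": 0,"rz": -0.1437,"fingers": 255}
    - {"tx": 0,"ty": 0,"tz": -0.02,"rx": 0,"ry": 0,"rz": -0.1437,"fingers": 255}
    - {"tx": 0,"ty": 0,"tz": -0.005,"rx": 0,"ry": 0,"rz": -0.1437,"fingers": 255}

```text
t: 1.5
ee_pos: [0.2431, 0.6311, 0.238]
tcp_rot: [-2.142, -2.296, -0.005]
wrist_force: [0.1, 0.9, 0.0]
finger_gap: 0.0674
```

drive_tool:
  deltas:
    - {"tx": -0.03,"ty": 0.024,"tz": 0,"rx": 0,"ry": 0,"rz": 0,"fingers": 255}
    - {"tx": -0.03,"ty": 0.024,"tz": 0,"rx": 0,"ry": 0,"rz": 0,"fingers": 255}
    - {"tx": -0.03,"ty": 0.024,"tz": 0,"rx": 0,"ry": 0,"rz": 0,"fingers": 255}
    - {"tx": -0.03,"ty": 0.024,"tz": 0,"rx": 0,"ry": 0,"rz": 0,"fingers": 255}
    - {"tx": -0.03,"ty": 0.024,"tz": 0,"rx": 0,"ry": 0,"rz": 0,"fingers": 255}
    - {"tx": -0.03,"ty": 0.024,"tz": 0,"rx": 0,"ry": 0,"rz": 0,"fingers": 255}
    - {"tx": -0.03,"ty": 0.024,"tz": 0,"rx": 0,"ry": 0,"rz": 0,"fingers": 255}
    - {"tx": -0.03,"ty": 0.024,"tz": 0,"rx": 0,"ry": 0,"rz": 0,"fingers": 255}
    - {"tx": -0.03,"ty": 0.024,"tz": 0,"rx": 0,"ry": 0,"rz": 0,"fingers": 255}
    - {"tx": -0.03,"ty": 0.024,"tz": 0,"rx": 0,"ry": 0,"rz": 0,"fingers": 255}
    - {"tx": -0.03,"ty": 0.024,"tz": 0,"rx": 0,"ry": 0,"rz": 0,"fingers": 255}
    - {"tx": -0.03,"ty": 0.024,"tz": 0,"rx": 0,"ry": 0,"rz": 0,"fingers": 255}
    - {"tx": -0.03,"ty": 0.024,"tz": 0,"rx": 0,"ry": 0,"rz": 0,"fingers": 255}
    - {"tx": -0.03,"ty": 0.024,"tz": 0,"rx": 0,"ry": 0,"rz": 0,"fingers": 255}
    - {"tx": -0.03,"ty": 0.024,"tz": 0,"rx": 0,"ry": 0,"rz": 0,"fingers": 255}
    - {"tx": -0.021,"ty": 0.021,"tz": 0,"rx": 0,"ry": 0,"rz": 0,"fingers": 255}
    - {"tx": 0,"ty": 0,"tz": 0,"rx": 0,"ry": 0,"rz": 0,"fingers": 255}

```text
t: 3.2
ee_pos: [0.6556, 0.1784, 0.2352]
tcp_rot: [2.156, 2.281, -0.002]
wrist_force: [0.4, -0.8, 0.1]
finger_gap: 0.0001
```

Run:
```python
from h import *
from bench import *
s=sense(); rep(s)
```

```text
t 3.2 loc [140.7  69.4 235.2] F [ 0.4 -0.8  0.1] gap 0.0001
axes x,y,z (local cols) [[0.007, 1.0, 0.001], [1.0, -0.007, -0.003], [-0.003, 0.001, -1.0]]
```

drive_tool:
  deltas:
    - {"tx": 0,"ty": 0,"tz": 0.018,"rx": 0,"ry": 0,"rz": 0,"fingers": 255}
    - {"tx": 0,"ty": 0,"tz": 0.018,"rx": 0,"ry": 0,"rz": 0,"fingers": 255}
    - {"tx": 0,"ty": -0.002,"tz": 0.006,"rx": 0,"ry": 0,"rz": 0,"fingers": 255}
    - {"tx": 0,"ty": -0.004,"tz": 0.004,"rx": 0,"ry": 0,"rz": 0,"fingers": 255}
    - {"tx": 0,"ty": -0.005,"tz": 0.005,"rx": 0,"ry": 0,"rz": 0,"fingers": 255}
    - {"tx": 0,"ty": -0.005,"tz": 0.006,"rx": 0,"ry": 0,"rz": 0,"fingers": 255}
    - {"tx": 0,"ty": -0.005,"tz": 0.006,"rx": 0,"ry": 0,"rz": 0,"fingers": 255}
    - {"tx": 0,"ty": -0.0045,"tz": 0.006,"rx": 0,"ry": 0,"rz": 0,"fingers": 255}
    - {"tx": 0,"ty": -0.0045,"tz": 0.006,"rx": 0,"ry": 0,"rz": 0,"fingers": 255}
    - {"tx": 0,"ty": -0.004,"tz": 0.0065,"rx": 0,"ry": 0,"rz": 0,"fingers": 255}
    - {"tx": 0,"ty": -0.004,"tz": 0.0065,"rx": 0,"ry": 0,"rz": 0,"fingers": 255}

```text
t: 4.3
ee_pos: [0.6141, 0.1817, 0.1472]
tcp_rot: [-2.15, -2.29, 0.0]
wrist_force: [-2.9, -0.2, 2.5]
finger_gap: 0.0003
```

Run:
```python
from h import *
from bench import *
s=sense(); rep(s)
c=capture("scene"); cv2.imwrite("pics/s1.png",c["img"]) ; L=loc(cloud(c))
for y0 in (-110,-60,30):
        m=(abs(L[...,1]-y0)<6)&(L[...,2]>100)&(L[...,0]>30)&(L[...,0]<260);q=L[m]
        d=np.hypot(q[:,0]-232,q[:,2]-90); a=np.arctan2(q[:,2]-90,232-q[:,0]); f=(d>115)&(d<168)
        print(y0,np.percentile(a[f]-np.arcsin(16/d[f]),[5,50,95]).round(3))
```

```text
t 4.3 loc [ 99.4  75.3 147.2] F [-2.9 -0.2  2.5] gap 0.0003
axes x,y,z (local cols) [[-0.0, 1.0, -0.0], [1.0, 0.0, 0.0], [0.0, -0.0, -1.0]]
-110 [0.464 0.481 0.497]
-60 [0.456 0.48  0.497]
30 [0.458 0.478 0.498]
```

View pics/s1.png

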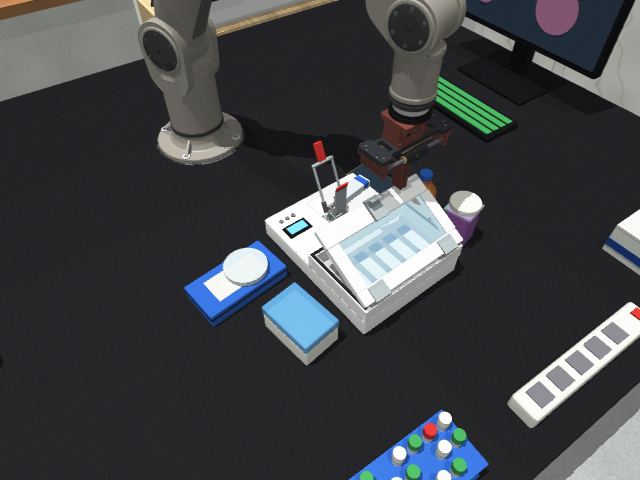

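Run:
```python
from h import *
from bench import *
c=capture("wrist"); cv2.imwrite("pics/w1.png",c["img"]); a=capture("scene")["img"][120:320,250:500]; cv2.imwrite("pics/s2.png",cv2.resize(a,None,fx=3,fy=3,interpolation=cv2.INTER_CUBIC))
rep(sense())
```

```text
t 4.45 loc [ 99.9  75.  146.7] F [0.3 1.6 0.4] gap 0.0003
axes x,y,z (local cols) [[-0.0, 1.0, -0.0], [1.0, 0.0, -0.0], [-0.0, -0.0, -1.0]]
```

View pics/w1.png

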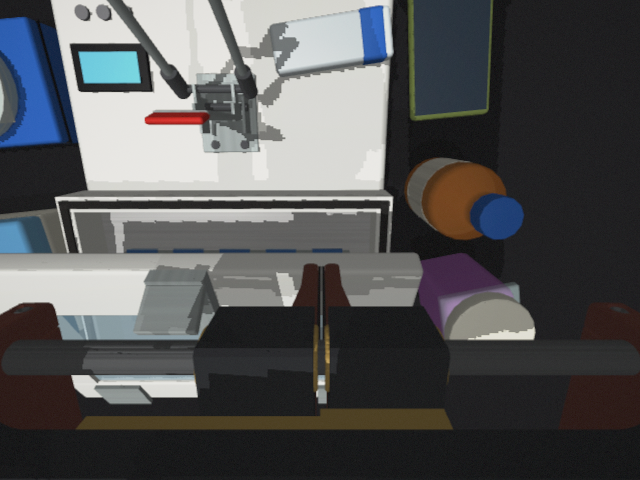

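View pics/s2.png

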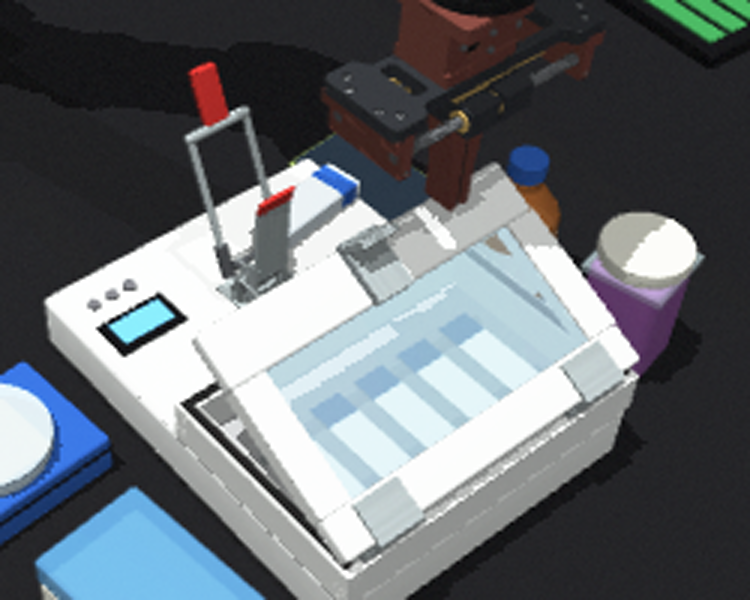

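Run:
```python
from h import *
from bench import *
s=sense();c=capture("scene"); print(proj(c,s["ee_pos"]))
th=.48
for d,n in((145,16),(166,16),(166,0),(124,16)):
  p=[232-d*np.cos(th)+n*np.sin(th),75,90+d*np.sin(th)+n*np.cos(th)]; print(d,n,np.round(p),proj(c,wor(p)))
L=loc(cloud(c)); q=L[(abs(L[...,1]-75)<12)&(L[...,2]>140)&(L[...,0]<160)]
for z in range(140,260,6):
  k=q[abs(q[:,2]-z)<3]; 
  if len(k): print(z,len(k),k[:,0].min().round(0),k[:,0].max().round(0))
```

```text
[[396.25074429 197.06572422]]
145 16 [111.  75. 171.] [[401.38126598 191.12853751]]
166 16 [ 92.  75. 181.] [[395.38449599 182.55036096]]
166 0 [ 85.  75. 167.] [[392.09883517 185.86806498]]
124 16 [129.  75. 161.] [[407.41334975 199.75722923]]
140 15 154.0 160.0
146 57 144.0 160.0
152 70 129.0 149.0
158 39 124.0 138.0
164 70 111.0 131.0
170 58 100.0 121.0
176 17 93.0 112.0
182 19 91.0 113.0
188 42 90.0 114.0
194 29 89.0 115.0
200 37 91.0 114.0
206 35 92.0 114.0
212 29 91.0 113.0
218 36 91.0 114.0
224 30 93.0 114.0
230 21 101.0 113.0
236 15 111.0 114.0
242 3 111.0 113.0
248 1 114.0 114.0
```

Run:
```python
from h import *
from bench import *
s=sense();c=capture("wrist"); print(proj(c,s["ee_pos"])); 
for th in(.48,.3):
 for d,n in((145,16),(166,16),(166,0),(124,16)):
  p=[232-d*np.cos(th)+n*np.sin(th),60,90+d*np.sin(th)+n*np.cos(th)]; print(th,d,n,np.round(p),proj(c,wor(p)).round())
L=loc(cloud(c))
for r in range(240,310,8): print(r,L[r,320].round(0),L[r,260].round(0),L[r,390].round(0))
c=capture("top"); L=loc(cloud(c))
for y0 in (-110,-60,30,110):
        m=(abs(L[...,1]-y0)<6)&(L[...,2]>100)&(L[...,0]>30)&(L[...,0]<260);q=L[m]
        d=np.hypot(q[:,0]-232,q[:,2]-90); a=np.arctan2(q[:,2]-90,232-q[:,0]); f=(d>115)&(d<168)
        if f.any(): print(y0,np.percentile(a[f]-np.arcsin(16/d[f]),[5,50,95]).round(3))
rep(s)
```

```text
[[320.45049902 261.44363231]]
0.48 145 16 [111.  60. 171.] [[294. 294.]]
0.48 166 16 [ 92.  60. 181.] [[292. 270.]]
0.48 166 0 [ 85.  60. 167.] [[293. 248.]]
0.48 124 16 [129.  60. 161.] [[296. 315.]]
0.3 145 16 [ 98.  60. 148.] [[296. 259.]]
0.3 166 16 [ 78.  60. 154.] [[295. 230.]]
0.3 166 0 [ 73.  60. 139.] [[297. 216.]]
0.3 124 16 [118.  60. 142.] [[298. 284.]]
240 [115.  74.  55.] [115.  20.  55.] [133. 150.  -1.]
248 [118.  75.  69.] [121.  21.  60.] [ 86. 114. 162.]
256 [ 88.  75. 169.] [ 88.  42. 169.] [ 89. 113. 169.]
264 [ 91.  75. 175.] [ 91.  42. 174.] [ 91. 112. 176.]
272 [ 91.  75. 186.] [ 95.  43. 175.] [ 95. 112. 176.]
280 [ 91.  75. 196.] [nan nan nan] [101. 113. 174.]
288 [ 92.  75. 202.] [109.  40. 168.] [107. 114. 170.]
296 [ 95.  75. 203.] [115.  40. 165.] [114. 115. 166.]
304 [100.  75. 203.] [122.  39. 161.] [122. 117. 162.]
-110 [0.399 0.455 0.475]
-60 [0.397 0.453 0.471]
30 [0.453 0.459 0.466]
t 4.5 loc [100.4  74.9 147. ] F [ 0.2 -0.8 -0.6] gap 0.0004
axes x,y,z (local cols) [[0.0, 1.0, 0.0], [1.0, -0.0, -0.0], [-0.0, 0.0, -1.0]]
```

drive_tool:
  deltas:
    - {"tx": 0,"ty": 0,"tz": -0.03,"rx": 0,"ry": 0,"rz": 0,"fingers": 255}
    - {"tx": 0,"ty": 0,"tz": -0.03,"rx": 0,"ry": 0,"rz": 0,"fingers": 255}
    - {"tx": 0,"ty": 0,"tz": 0,"rx": 0,"ry": 0,"rz": 0,"fingers": 255}

```text
t: 4.9
ee_pos: [0.618, 0.1821, 0.212]
tcp_rot: [2.148, 2.287, 0.012]
wrist_force: [0.4, 0.4, 0.1]
finger_gap: 0.0006
```

Run:
```python
from h import *
from bench import *
rep(sense())
c=capture("scene"); a=c["img"][120:320,250:500]; cv2.imwrite("pics/s3.png",cv2.resize(a,None,fx=3,fy=3,interpolation=cv2.INTER_CUBIC))
print(proj(c,sense()["ee_pos"]))
L=loc(cloud(c)); q=L[(abs(L[...,1]-75)<20)&(L[...,2]>140)&(L[...,0]<160)]
for z in range(152,290,6):
  k=q[abs(q[:,2]-z)<3]; 
  if len(k): print(z,len(k),k.min(0).round(0),k.max(0).round(0))
for y0 in (-110,-60,30,110):
        m=(abs(L[...,1]-y0)<6)&(L[...,2]>100)&(L[...,0]>30)&(L[...,0]<260);q=L[m]
        d=np.hypot(q[:,0]-232,q[:,2]-90); a=np.arctan2(q[:,2]-90,232-q[:,0]); f=(d>115)&(d<168)
        if f.any(): print(y0,np.percentile(a[f]-np.arcsin(16/d[f]),[5,50,95]).round(3))
```

```text
t 4.9 loc [103.4  75.5 212. ] F [0.4 0.4 0.1] gap 0.0006
axes x,y,z (local cols) [[0.001, 1.0, 0.008], [1.0, -0.001, 0.002], [0.002, 0.008, -1.0]]
[[400.64188114 174.06252581]]
152 116 [129.  55. 149.] [153.  95. 155.]
158 65 [126.  55. 155.] [140.  94. 161.]
164 111 [112.  55. 161.] [130.  94. 167.]
170 109 [101.  55. 167.] [120.  95. 173.]
176 92 [ 92.  55. 173.] [109.  95. 179.]
182 2 [ 96.  88. 179.] [ 98.  89. 180.]
242 1 [115.  69. 244.] [115.  69. 244.]
248 31 [ 94.  66. 246.] [117.  83. 251.]
254 40 [ 94.  65. 251.] [117.  86. 257.]
260 43 [ 92.  64. 257.] [117.  85. 263.]
266 38 [ 94.  65. 263.] [117.  83. 269.]
272 37 [ 94.  64. 269.] [116.  84. 275.]
278 45 [ 94.  64. 275.] [117.  84. 281.]
284 42 [ 95.  64. 281.] [116.  85. 287.]
-110 [0.453 0.473 0.49 ]
-60 [0.444 0.468 0.485]
30 [0.443 0.467 0.484]
110 [0.444 0.47  0.485]
```

View pics/s3.png

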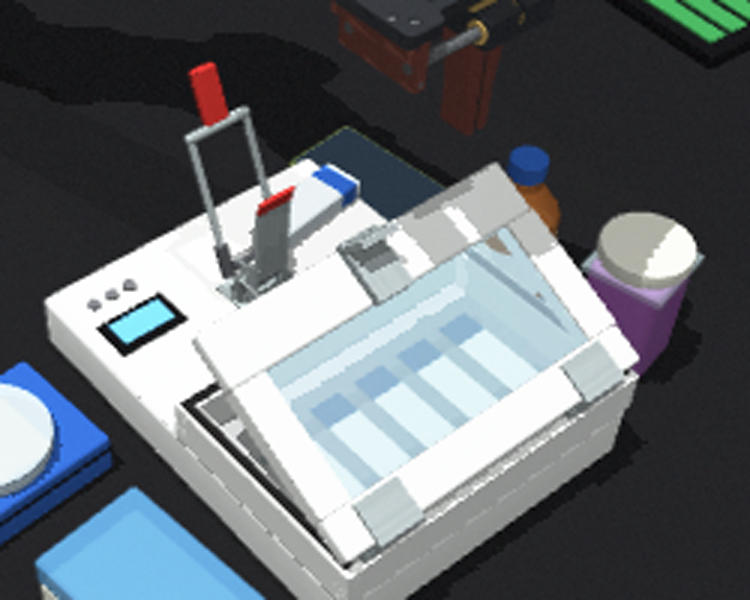

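Run:
```python
from h import *
from bench import *
s=sense();rep(s)
w=capture("wrist");cv2.imwrite("pics/w3.png",w["img"])
L=loc(cloud(w)); t=tcp(s); print(proj(w,s["ee_pos"]))
m=(np.abs(L[...,1]-t[1])<25)&(np.abs(L[...,0]-t[0])<25)&(L[...,2]>t[2]-10)
q=L[m]-t; print(len(q))
for z in range(-10,90,5):
  k=q[abs(q[:,2]-z)<2.5]
  if len(k): print(z,len(k),k.min(0).round(0),k.max(0).round(0))
w=dict(np.load("wrist0.npz")); P=np.array([.24252272,.62922831,.1894052]); print(proj(w,P))
C=cloud(w)-P; m=(np.abs(C[...,:2]).max(-1)<.08)&(C[...,2]>-.01)
k=C[m]; print(len(k), np.percentile(k[:,2],[0,1,5,20,50])*1000)
```

```text
t 4.95 loc [102.1  75.3 209.7] F [-0.8 -0.7 -0.1] gap 0.0005
axes x,y,z (local cols) [[0.0, 1.0, 0.005], [1.0, -0.0, 0.001], [0.001, 0.005, -1.0]]
[[320.482322   261.47273825]]
26849
30 34 [-12.  -9.  30.] [-10.   9.  32.]
35 132 [-12.  -9.  33.] [-9.  9. 37.]
40 159 [-12.  -9.  38.] [-6.  9. 42.]
45 153 [-12.  -9.  43.] [-6.  9. 47.]
50 157 [-12.  -9.  48.] [-10.   9.  52.]
55 243 [-12.  -9.  53.] [ 5.  9. 57.]
60 236 [-12. -10.  58.] [10. 10. 62.]
65 242 [-12. -11.  63.] [-9. 10. 67.]
70 301 [-12. -11.  68.] [-9. 11. 72.]
75 268 [-12. -12.  73.] [-9. 12. 77.]
80 89 [-13. -10.  78.] [-9.  2. 82.]
85 91 [-12.  -3.  83.] [-4.  2. 87.]
[[319.31939389 261.2305201 ]]
94267 [ 29.8229703   45.70260763  80.51320779 125.97591869 135.91248344]
```

View pics/w3.png

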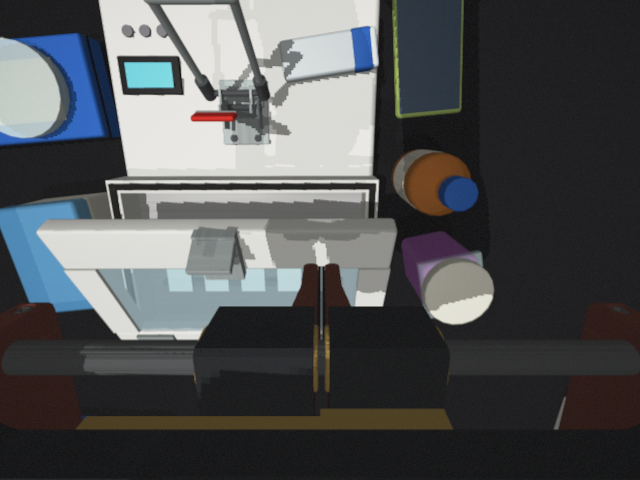

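View pics/wrist0.png

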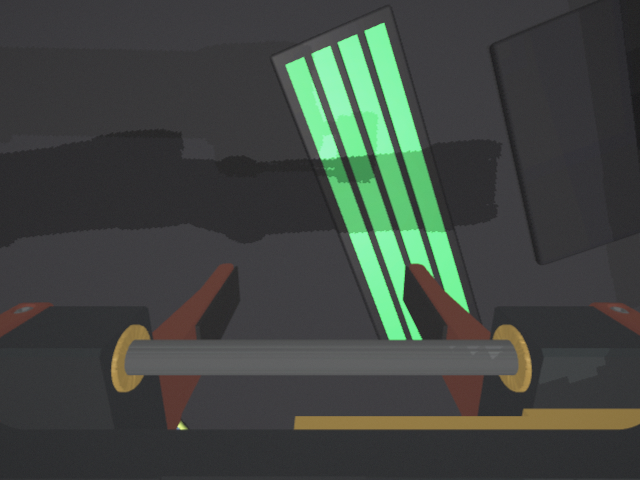

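drive_tool:
  deltas:
    - {"tx": 0,"ty": 0.016,"tz": 0.022,"rx": 0,"ry": 0,"rz": 0,"fingers": 255}
    - {"tx": 0,"ty": 0,"tz": 0.025,"rx": 0,"ry": 0,"rz": 0,"fingers": 255}
    - {"tx": 0,"ty": 0,"tz": 0.015,"rx": 0,"ry": 0,"rz": 0,"fingers": 255}
    - {"tx": 0,"ty": 0,"tz": 0.006,"rx": 0,"ry": 0,"rz": 0,"fingers": 255}
    - {"tx": 0,"ty": -0.003,"tz": 0.005,"rx": 0,"ry": 0,"rz": 0,"fingers": 255}
    - {"tx": 0,"ty": -0.004,"tz": 0.006,"rx": 0,"ry": 0,"rz": 0,"fingers": 255}
    - {"tx": 0,"ty": -0.0035,"tz": 0.0065,"rx": 0,"ry": 0,"rz": 0,"fingers": 255}
    - {"tx": 0,"ty": -0.0035,"tz": 0.0065,"rx": 0,"ry": 0,"rz": 0,"fingers": 255}

```text
t: 5.8
ee_pos: [0.617, 0.1819, 0.1156]
tcp_rot: [2.15, 2.29, 0.002]
wrist_force: [0.5, -0.4, 0.8]
finger_gap: 0.0007
```

```bash
cat >> h.py <<'E'
def lid(c):
    L=loc(cloud(c)); o=[]
    for y0 in (-110,-60,-30,110):
        m=(abs(L[...,1]-y0)<6)&(L[...,2]>92)&(L[...,0]>30)&(L[...,0]<260);q=L[m]
        d=np.hypot(q[:,0]-232,q[:,2]-90); a=np.arctan2(q[:,2]-90,232-q[:,0]); f=(d>125)&(d<165)
        if f.sum()>5: o.append(np.median(a[f]-np.arcsin(16/d[f])).round(3))
    print("lid",o)
E
python3 - <<'E'
from h import *
from bench import *
s=sense();rep(s); c=capture("scene"); lid(c); rep(sense())
E
```

```text
t 5.8 loc [102.3  75.3 115.6] F [ 0.5 -0.4  0.8] gap 0.0007
axes x,y,z (local cols) [[0.0, 1.0, 0.002], [1.0, -0.0, 0.001], [0.001, 0.002, -1.0]]
lid [np.float64(0.289), np.float64(0.289), np.float64(0.288), np.float64(0.29)]
t 5.85 loc [100.8  75.3 114.2] F [-0.7 -0.2  0.8] gap 0.0007
axes x,y,z (local cols) [[-0.0, 1.0, -0.001], [1.0, 0.0, 0.0], [0.0, -0.001, -1.0]]
```

drive_tool:
  deltas:
    - {"tx": 0,"ty": -0.002,"tz": 0.005,"rx": 0,"ry": 0,"rz": 0,"fingers": 255}
    - {"tx": 0,"ty": -0.002,"tz": 0.006,"rx": 0,"ry": 0,"rz": 0,"fingers": 255}
    - {"tx": 0,"ty": -0.002,"tz": 0.006,"rx": 0,"ry": 0,"rz": 0,"fingers": 255}
    - {"tx": 0,"ty": -0.002,"tz": 0.006,"rx": 0,"ry": 0,"rz": 0,"fingers": 255}
    - {"tx": 0,"ty": -0.002,"tz": 0.005,"rx": 0,"ry": 0,"rz": 0,"fingers": 255}
    - {"tx": 0,"ty": -0.001,"tz": 0.004,"rx": 0,"ry": 0,"rz": 0,"fingers": 255}
    - {"tx": 0,"ty": -0.001,"tz": 0.003,"rx": 0,"ry": 0,"rz": 0,"fingers": 255}
    - {"tx": 0,"ty": -0.001,"tz": 0.002,"rx": 0,"ry": 0,"rz": 0,"fingers": 255}
    - {"tx": 0,"ty": 0,"tz": 0.001,"rx": 0,"ry": 0,"rz": 0,"fingers": 255}

```text
t: 6.75
ee_pos: [0.6036, 0.1807, 0.0772]
tcp_rot: [-2.15, -2.29, 0.001]
wrist_force: [-0.3, 1.1, 0.9]
finger_gap: 0.0003
```

Run:
```python
from h import *
from bench import *
s=sense();rep(s); c=capture("scene"); lid(c); rep(sense())
```

```text
t 6.75 loc [88.9 75.1 77.2] F [-0.3  1.1  0.9] gap 0.0003
axes x,y,z (local cols) [[0.0, 1.0, -0.0], [1.0, -0.0, -0.0], [-0.0, -0.0, -1.0]]
lid [np.float64(0.022), np.float64(0.02), np.float64(0.023), np.float64(0.024)]
t 6.8 loc [88.8 75.  77.1] F [-0.4 -0.4  0.7] gap 0.0003
axes x,y,z (local cols) [[0.0, 1.0, -0.001], [1.0, -0.0, -0.0], [-0.0, -0.001, -1.0]]
```

drive_tool:
  deltas:
    - {"tx": 0,"ty": 0,"tz": 0.0015,"rx": 0,"ry": 0,"rz": 0,"fingers": 255}
    - {"tx": 0,"ty": 0,"tz": 0.0015,"rx": 0,"ry": 0,"rz": 0,"fingers": 255}
    - {"tx": 0,"ty": 0,"tz": 0.0015,"rx": 0,"ry": 0,"rz": 0,"fingers": 255}

```text
t: 7.1
ee_pos: [0.6035, 0.1808, 0.0739]
tcp_rot: [-2.15, -2.29, 0.001]
wrist_force: [-7.9, -0.7, 19.3]
finger_gap: 0.0007
```

Run:
```python
from h import *
from bench import *
s=sense();rep(s); c=capture("scene"); lid(c); rep(sense())
```

```text
t 7.1 loc [88.9 75.2 73.9] F [-7.9 -0.7 19.3] gap 0.0007
axes x,y,z (local cols) [[0.0, 1.0, -0.001], [1.0, -0.0, 0.0], [0.0, -0.001, -1.0]]
lid [np.float64(0.001), np.float64(0.001), np.float64(-0.001), np.float64(0.005)]
t 7.15 loc [88.8 75.1 74. ] F [-5.3 -1.5  9.9] gap -0.0001
axes x,y,z (local cols) [[0.0, 1.0, -0.001], [1.0, -0.0, 0.0], [0.0, -0.001, -1.0]]
```

drive_tool:
  deltas:
    - {"tx": 0,"ty": 0,"tz": -0.015,"rx": 0,"ry": 0,"rz": 0,"fingers": 255}
    - {"tx": 0,"ty": 0,"tz": -0.03,"rx": 0,"ry": 0,"rz": 0,"fingers": 255}
    - {"tx": 0,"ty": 0,"tz": -0.03,"rx": 0,"ry": 0,"rz": 0,"fingers": 255}
    - {"tx": 0,"ty": 0,"tz": -0.035,"rx": 0,"ry": 0,"rz": 0,"fingers": 255}
    - {"tx": 0,"ty": 0,"tz": -0.035,"rx": 0,"ry": 0,"rz": 0,"fingers": 255}
    - {"tx": 0,"ty": 0,"tz": -0.01,"rx": 0,"ry": 0,"rz": 0,"fingers": 255}

```text
t: 7.75
ee_pos: [0.6061, 0.1814, 0.2327]
tcp_rot: [2.148, 2.288, 0.01]
wrist_force: [1.2, -0.0, 0.4]
finger_gap: 0.0003
```

```bash
cat >> h.py <<'E'
def reds(c,nme=""):
    W=cloud(c); hsv=cv2.cvtColor(c["img"],cv2.COLOR_BGR2HSV)
    red=((hsv[...,0]<5)|(hsv[...,0]>174))&(hsv[...,1]>170)&(hsv[...,2]>110)
    n,l,st,ce=cv2.connectedComponentsWithStats(red.astype(np.uint8))
    for k in range(1,n):
        q=loc(W[l==k]); q=q[~np.isnan(q[:,0])]
        if len(q)<12: continue
        q=q[(abs(q[:,0])<220)&(abs(q[:,1])<100)&(q[:,2]>60)]
        if len(q)>10: print(nme,"red",st[k][:4],len(q),"med",np.median(q,0).round(1),"p5",np.percentile(q,5,axis=0).round(0),"p95",np.percentile(q,95,axis=0).round(0))
E
python3 - <<'E'
from h import *
from bench import *
s=sense();rep(s)
for n in("scene","top","wrist"):
    c=capture(n); lid(c); reds(c,n); cv2.imwrite(f"pics/{n}4.png",c["img"])
E
```

```text
t 7.75 loc [ 91.5  75.5 232.7] F [ 1.2 -0.   0.4] gap 0.0003
axes x,y,z (local cols) [[0.0, 1.0, 0.007], [1.0, -0.0, 0.002], [0.002, 0.007, -1.0]]
lid [np.float64(-0.001), np.float64(-0.001), np.float64(0.001), np.float64(0.002)]
scene red [313 141  13  21] 168 med [-55.6  -3.1 207.9] p5 [-65. -10. 191.] p95 [-48.   7. 223.]
scene red [337 182  11   7] 16 med [ 17.4  -2.1 163.5] p5 [ 16. -13. 162.] p95 [ 20.  10. 165.]
lid [np.float64(-0.002), np.float64(-0.005), np.float64(-0.006), np.float64(-0.003)]
top red [244 325  11   4] 32 med [-68.3  -0.9 222.6] p5 [-70.  -7. 221.] p95 [-67.   7. 225.]
lid [np.float64(-0.011), np.float64(-0.011), np.float64(-0.01), np.float64(-0.009)]
wrist red [172   0  42  31] 822 med [-53.7   0.2 199.4] p5 [-58.  -7. 189.] p95 [-49.   7. 208.]
wrist red [203 131  39   8] 258 med [ 13.9   1.1 161.8] p5 [ 12. -11. 156.] p95 [ 16.  13. 164.]
```

View pics/wrist4.png

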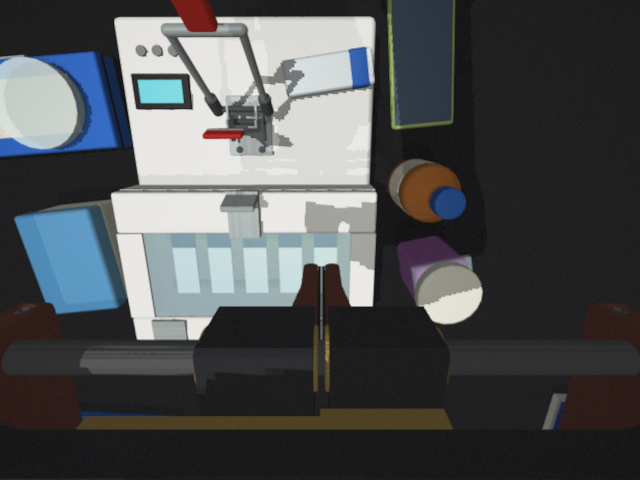

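drive_tool:
  deltas:
    - {"tx": -0.015,"ty": -0.03,"tz": 0,"rx": 0,"ry": 0,"rz": 0,"fingers": 255}
    - {"tx": -0.015,"ty": -0.03,"tz": 0,"rx": 0,"ry": 0,"rz": 0,"fingers": 255}
    - {"tx": -0.015,"ty": -0.03,"tz": 0,"rx": 0,"ry": 0,"rz": 0,"fingers": 255}
    - {"tx": -0.015,"ty": -0.03,"tz": 0,"rx": 0,"ry": 0,"rz": 0,"fingers": 255}
    - {"tx": -0.015,"ty": -0.03,"tz": 0,"rx": 0,"ry": 0,"rz": 0,"fingers": 255}
    - {"tx": 0,"ty": -0.025,"tz": 0,"rx": 0,"ry": 0,"rz": 0,"fingers": 255}
    - {"tx": 0,"ty": -0.012,"tz": 0,"rx": 0,"ry": 0,"rz": 0,"fingers": 255}
    - {"tx": 0,"ty": 0,"tz": 0,"rx": 0,"ry": 0,"rz": 0,"fingers": 255}

```text
t: 8.7
ee_pos: [0.4204, 0.0941, 0.2269]
tcp_rot: [-2.148, -2.291, 0.002]
wrist_force: [-0.1, 0.8, 0.4]
finger_gap: 0.001
```

Run:
```python
from h import *
from bench import *
s=sense();rep(s)
for n in("scene",):
    c=capture(n);  reds(c,n); cv2.imwrite(f"pics/{n}5.png",c["img"][60:360,150:550])
```

```text
t 8.7 loc [-9.940e+01  2.000e-01  2.269e+02] F [-0.1  0.8  0.4] gap 0.001
axes x,y,z (local cols) [[-0.001, 1.0, -0.002], [1.0, 0.001, -0.0], [-0.0, -0.002, -1.0]]
scene red [314 141  12  21] 162 med [-55.8  -2.2 207. ] p5 [-64. -10. 191.] p95 [-48.   6. 223.]
scene red [337 182  11   7] 18 med [ 17.8  -2.  163.2] p5 [ 16. -12. 161.] p95 [ 20.  12. 165.]
```

View pics/scene5.png

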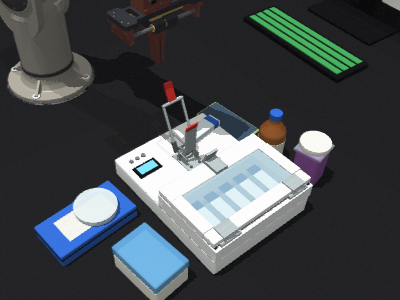

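drive_tool:
  deltas:
    - {"tx": 0,"ty": 0,"tz": 0.02,"rx": 0,"ry": 0,"rz": 0,"fingers": 255}
    - {"tx": 0,"ty": 0,"tz": 0.02,"rx": 0,"ry": 0,"rz": 0,"fingers": 255}
    - {"tx": 0,"ty": 0.008,"tz": 0.014,"rx": 0,"ry": 0,"rz": 0,"fingers": 255}
    - {"tx": 0,"ty": 0.008,"tz": 0,"rx": 0,"ry": 0,"rz": 0,"fingers": 255}
    - {"tx": 0,"ty": 0.008,"tz": 0,"rx": 0,"ry": 0,"rz": 0,"fingers": 255}
    - {"tx": 0,"ty": 0.008,"tz": 0,"rx": 0,"ry": 0,"rz": 0,"fingers": 255}
    - {"tx": 0,"ty": 0.008,"tz": 0,"rx": 0,"ry": 0,"rz": 0,"fingers": 255}
    - {"tx": 0,"ty": 0.008,"tz": 0,"rx": 0,"ry": 0,"rz": 0,"fingers": 255}
    - {"tx": 0,"ty": 0.008,"tz": 0,"rx": 0,"ry": 0,"rz": 0,"fingers": 255}
    - {"tx": 0,"ty": 0.008,"tz": 0,"rx": 0,"ry": 0,"rz": 0,"fingers": 255}

```text
t: 9.75
ee_pos: [0.4866, 0.0982, 0.174]
tcp_rot: [2.15, 2.291, 0.001]
wrist_force: [-1.7, -0.2, 0.0]
finger_gap: 0.0003
```

Run:
```python
from h import *
from bench import *
s=sense();rep(s)
for n in("scene",):
    c=capture(n);  reds(c,n); cv2.imwrite(f"pics/{n}6.png",cv2.resize(c["img"][60:310,200:500],None,fx=2,fy=2))
```

```text
t 9.75 loc [-3.31e+01  1.00e-01  1.74e+02] F [-1.7 -0.2  0. ] gap 0.0003
axes x,y,z (local cols) [[0.0, 1.0, 0.0], [1.0, -0.0, 0.0], [0.0, 0.0, -1.0]]
scene red [329 148   8  20] 126 med [-11.   -2.7 219.3] p5 [-15.  -9. 199.] p95 [ -9.   5. 234.]
scene red [337 183  12   8] 20 med [ 19.3  -0.5 162.4] p5 [ 18. -14. 160.] p95 [ 21.  10. 165.]
```

View pics/scene6.png

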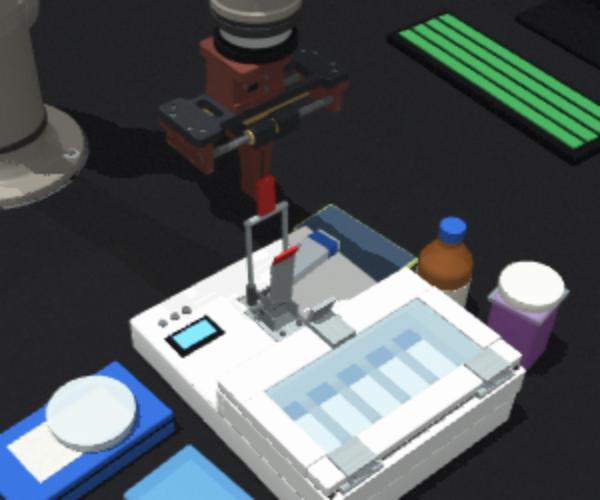

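drive_tool:
  deltas:
    - {"tx": 0,"ty": 0.008,"tz": 0.001,"rx": 0,"ry": 0,"rz": 0,"fingers": 255}
    - {"tx": 0,"ty": 0.009,"tz": 0.001,"rx": 0,"ry": 0,"rz": 0,"fingers": 255}
    - {"tx": 0,"ty": 0.009,"tz": 0.001,"rx": 0,"ry": 0,"rz": 0,"fingers": 255}
    - {"tx": 0,"ty": 0.009,"tz": 0.001,"rx": 0,"ry": 0,"rz": 0,"fingers": 255}
    - {"tx": 0,"ty": 0.009,"tz": 0.001,"rx": 0,"ry": 0,"rz": 0,"fingers": 255}
    - {"tx": 0,"ty": 0.009,"tz": 0.002,"rx": 0,"ry": 0,"rz": 0,"fingers": 255}
    - {"tx": 0,"ty": 0.009,"tz": 0.002,"rx": 0,"ry": 0,"rz": 0,"fingers": 255}
    - {"tx": 0,"ty": 0.007,"tz": 0.002,"rx": 0,"ry": 0,"rz": 0,"fingers": 255}
    - {"tx": 0,"ty": 0.006,"tz": 0.003,"rx": 0,"ry": 0,"rz": 0,"fingers": 255}
    - {"tx": 0,"ty": 0.006,"tz": 0.004,"rx": 0,"ry": 0,"rz": 0,"fingers": 255}
    - {"tx": 0,"ty": 0.006,"tz": 0.004,"rx": 0,"ry": 0,"rz": 0,"fingers": 255}
    - {"tx": 0,"ty": 0.006,"tz": 0.004,"rx": 0,"ry": 0,"rz": 0,"fingers": 255}

```text
t: 11.0
ee_pos: [0.579, 0.1041, 0.1474]
tcp_rot: [-2.15, -2.291, 0.0]
wrist_force: [0.0, 1.0, -0.3]
finger_gap: 0.0005
```

Run:
```python
from h import *
from bench import *
s=sense();rep(s)
for n in("scene",):
    c=capture(n);  reds(c,n); cv2.imwrite(f"pics/{n}7.png",cv2.resize(c["img"][60:310,200:500],None,fx=2,fy=2))
```

```text
t 11.0 loc [5.950e+01 1.000e-01 1.474e+02] F [ 0.   1.  -0.3] gap 0.0005
axes x,y,z (local cols) [[0.0, 1.0, -0.0], [1.0, -0.0, 0.0], [0.0, -0.0, -1.0]]
scene red [358 190  14   7] 41 med [ 93.3  -4.1 198.6] p5 [ 76.  -9. 183.] p95 [ 96.   5. 202.]
scene red [346 194  10   6] 15 med [ 45.9  -1.5 153.9] p5 [ 44. -13. 153.] p95 [ 48.   8. 156.]
```

View pics/scene7.png

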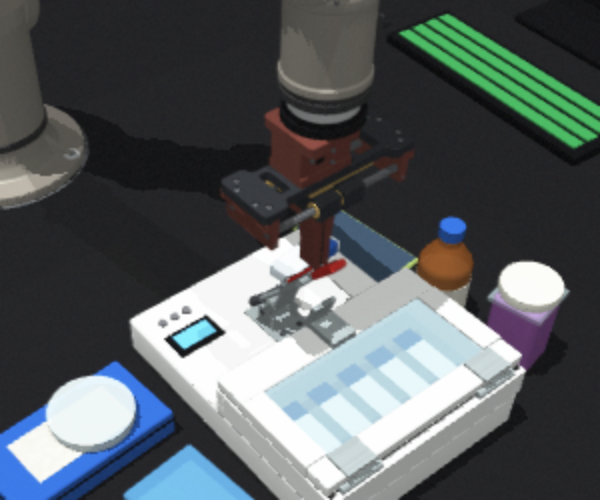

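drive_tool:
  deltas:
    - {"tx": 0,"ty": 0.008,"tz": 0.002,"rx": 0,"ry": 0,"rz": 0,"fingers": 255}
    - {"tx": 0,"ty": 0.0085,"tz": 0.003,"rx": 0,"ry": 0,"rz": 0,"fingers": 255}
    - {"tx": 0,"ty": 0.0035,"tz": 0.004,"rx": 0,"ry": 0,"rz": 0,"fingers": 255}
    - {"tx": 0,"ty": 0.0035,"tz": 0.0045,"rx": 0,"ry": 0,"rz": 0,"fingers": 255}
    - {"tx": 0,"ty": 0.0035,"tz": 0.0045,"rx": 0,"ry": 0,"rz": 0,"fingers": 255}
    - {"tx": 0,"ty": 0.003,"tz": 0.0045,"rx": 0,"ry": 0,"rz": 0,"fingers": 255}
    - {"tx": 0,"ty": 0.0025,"tz": 0.0045,"rx": 0,"ry": 0,"rz": 0,"fingers": 255}
    - {"tx": 0,"ty": 0.0025,"tz": 0.005,"rx": 0,"ry": 0,"rz": 0,"fingers": 255}

```text
t: 11.85
ee_pos: [0.6137, 0.1063, 0.1155]
tcp_rot: [-2.15, -2.291, 0.0]
wrist_force: [-0.2, 0.9, -0.2]
finger_gap: 0.0007
```

Run:
```python
from h import *
from bench import *
s=sense();rep(s)
for n in("scene",):
    c=capture(n);  reds(c,n); cv2.imwrite(f"pics/{n}8.png",cv2.resize(c["img"][120:270,280:480],None,fx=4,fy=4,interpolation=cv2.INTER_CUBIC))
```

```text
t 11.85 loc [ 94.3   0.2 115.5] F [-0.2  0.9 -0.2] gap 0.0007
axes x,y,z (local cols) [[0.0, 1.0, -0.0], [1.0, -0.0, 0.0], [0.0, -0.0, -1.0]]
scene red [365 221  20  13] 139 med [122.2  -3.2 128.9] p5 [103. -10. 123.] p95 [139.   6. 134.]
```

View pics/scene8.png

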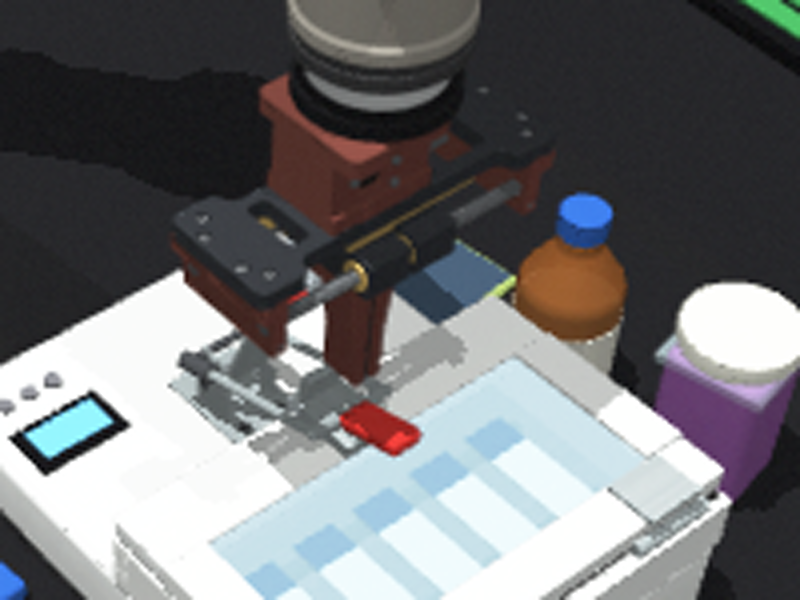

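drive_tool:
  deltas:
    - {"tx": 0,"ty": 0,"tz": -0.02,"rx": 0,"ry": 0,"rz": 0,"fingers": 255}
    - {"tx": 0,"ty": 0,"tz": -0.03,"rx": 0,"ry": 0,"rz": 0,"fingers": 255}
    - {"tx": 0,"ty": -0.01,"tz": -0.03,"rx": 0,"ry": 0,"rz": 0,"fingers": 255}
    - {"tx": 0,"ty": -0.021,"tz": 0,"rx": 0,"ry": 0,"rz": 0,"fingers": 255}

```text
t: 12.3
ee_pos: [0.586, 0.1048, 0.2001]
tcp_rot: [2.148, 2.287, 0.011]
wrist_force: [0.5, -0.3, -0.7]
finger_gap: 0.0005
```

Run:
```python
from h import *
from bench import *
s=sense();rep(s)
for n in("scene","top","wrist"):
    c=capture(n); lid(c); reds(c,n)
    if n=="scene": a=c["img"][150:270,290:450]; a=cv2.resize(a,None,fx=5,fy=5,interpolation=cv2.INTER_CUBIC); cv2.imwrite("pics/s9.png",a)
    if n=="wrist": cv2.imwrite("pics/w9.png",c["img"])
    if n=="top": cv2.imwrite("pics/t9.png",cv2.resize(c["img"][170:350,150:350],None,fx=3,fy=3,interpolation=cv2.INTER_CUBIC))
```

```text
t 12.3 loc [ 66.5   0.4 200.1] F [ 0.5 -0.3 -0.7] gap 0.0005
axes x,y,z (local cols) [[0.001, 1.0, 0.008], [1.0, -0.001, 0.001], [0.001, 0.008, -1.0]]
lid [np.float64(0.002), np.float64(0.001), np.float64(0.007), np.float64(0.002)]
scene red [344 193  13   8] 20 med [ 45.5  -0.9 153.8] p5 [ 44. -13. 151.] p95 [ 47.  11. 155.]
scene red [365 221  20  13] 132 med [122.8  -3.  129.3] p5 [104. -10. 124.] p95 [138.   6. 134.]
lid [np.float64(-0.003), np.float64(-0.004)]
lid [np.float64(-0.011), np.float64(-0.01), np.float64(-0.009), np.float64(-0.008)]
wrist red [302 207  39  12] 466 med [ 41.    0.6 151.3] p5 [ 38. -12. 147.] p95 [ 45.  13. 154.]
```

View pics/s9.png

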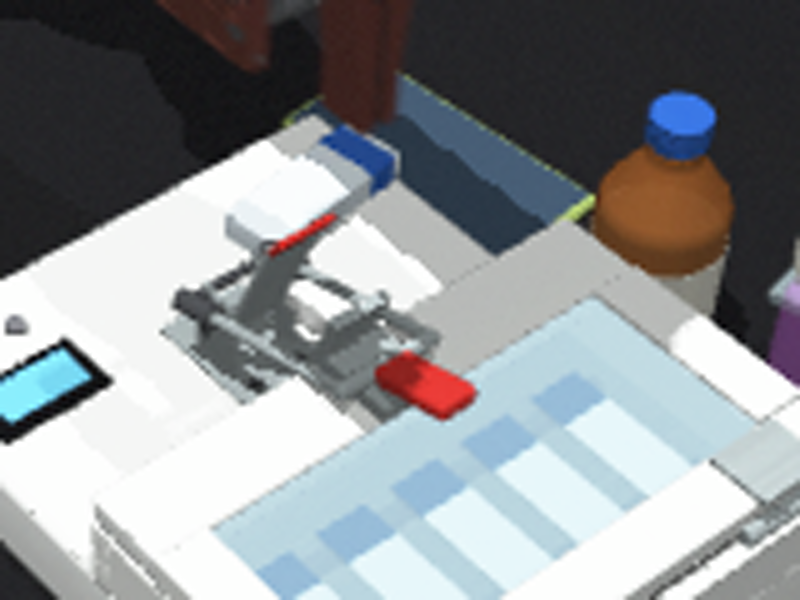

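View pics/w9.png

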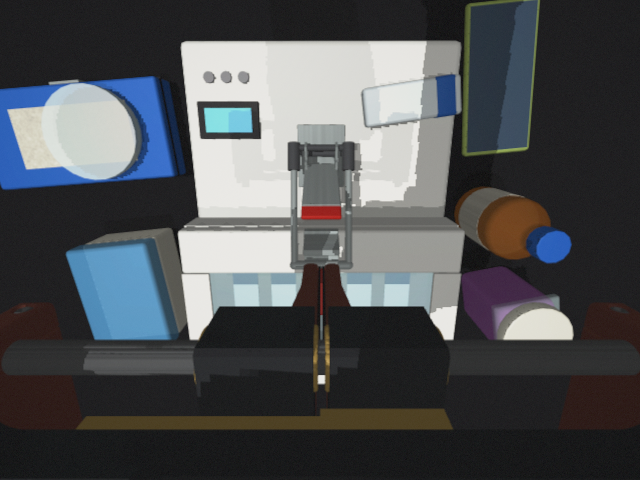

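drive_tool:
  deltas:
    - {"tx": 0,"ty": -0.003,"tz": 0.03,"rx": 0,"ry": 0,"rz": 0,"fingers": 255}
    - {"tx": 0,"ty": 0,"tz": 0.03,"rx": 0,"ry": 0,"rz": 0,"fingers": 255}
    - {"tx": 0,"ty": 0,"tz": 0.018,"rx": 0,"ry": 0,"rz": 0,"fingers": 255}
    - {"tx": 0,"ty": 0,"tz": 0.003,"rx": 0,"ry": 0,"rz": 0,"fingers": 255}
    - {"tx": 0,"ty": 0,"tz": 0,"rx": 0,"ry": 0,"rz": 0,"fingers": 255}

```text
t: 12.95
ee_pos: [0.5797, 0.104, 0.1142]
tcp_rot: [-2.15, -2.29, 0.002]
wrist_force: [0.2, 0.3, -0.0]
finger_gap: 0.0006
```

Run:
```python
from h import *
from bench import *
s=sense();rep(s)
c=capture("scene"); reds(c); a=c["img"][150:270,290:450]; a=cv2.resize(a,None,fx=4,fy=4,interpolation=cv2.INTER_CUBIC); cv2.imwrite("pics/s10.png",a)
```

```text
t 12.95 loc [ 60.2  -0.  114.2] F [ 0.2  0.3 -0. ] gap 0.0006
axes x,y,z (local cols) [[0.0, 1.0, -0.001], [1.0, -0.0, -0.0], [-0.0, -0.001, -1.0]]
 red [365 221  20  13] 140 med [121.8  -3.4 128.8] p5 [104. -10. 122.] p95 [139.   7. 134.]
```

View pics/s10.png

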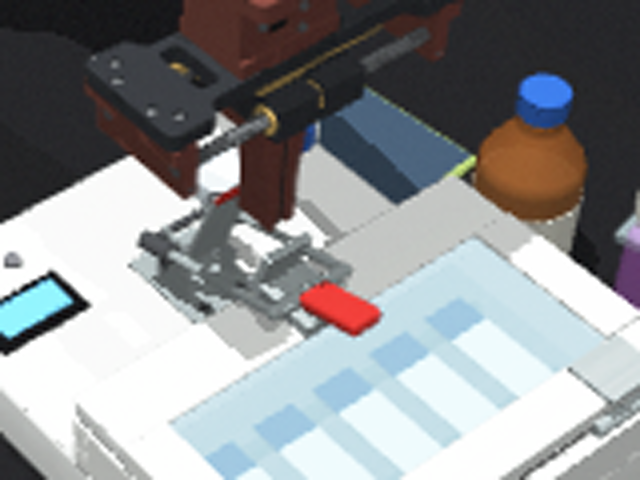

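drive_tool:
  deltas:
    - {"tx": 0,"ty": -0.008,"tz": 0,"rx": 0,"ry": 0,"rz": 0,"fingers": 255}
    - {"tx": 0,"ty": -0.008,"tz": 0,"rx": 0,"ry": 0,"rz": 0,"fingers": 255}
    - {"tx": 0,"ty": -0.009,"tz": 0,"rx": 0,"ry": 0,"rz": 0,"fingers": 255}
    - {"tx": 0,"ty": -0.009,"tz": 0,"rx": 0,"ry": 0,"rz": 0,"fingers": 255}
    - {"tx": 0,"ty": -0.009,"tz": 0,"rx": 0,"ry": 0,"rz": 0,"fingers": 255}
    - {"tx": 0,"ty": -0.009,"tz": 0,"rx": 0,"ry": 0,"rz": 0,"fingers": 255}
    - {"tx": 0,"ty": -0.009,"tz": 0.001,"rx": 0,"ry": 0,"rz": 0,"fingers": 255}
    - {"tx": 0,"ty": -0.009,"tz": 0.002,"rx": 0,"ry": 0,"rz": 0,"fingers": 255}

```text
t: 13.8
ee_pos: [0.509, 0.0997, 0.1117]
tcp_rot: [2.15, 2.291, 0.0]
wrist_force: [1.2, 0.3, 0.9]
finger_gap: 0.0005
```

Run:
```python
from h import *
from bench import *
s=sense();rep(s)
c=capture("scene"); lid(c);reds(c); a=c["img"][150:270,290:450]; a=cv2.resize(a,None,fx=4,fy=4,interpolation=cv2.INTER_CUBIC); cv2.imwrite("pics/s11.png",a)
```

```text
t 13.8 loc [-1.070e+01  1.000e-01  1.117e+02] F [1.2 0.3 0.9] gap 0.0005
axes x,y,z (local cols) [[0.0, 1.0, 0.0], [1.0, -0.0, 0.0], [0.0, 0.0, -1.0]]
lid [np.float64(-0.0), np.float64(0.001), np.float64(0.004), np.float64(-0.0)]
 red [325 177   3   7] 12 med [-23.4 -12.  154.5] p5 [-25. -13. 147.] p95 [-22.  -8. 161.]
 red [361 217  18  11] 126 med [107.4  -3.6 131.6] p5 [ 90. -10. 124.] p95 [124.   5. 137.]
```

View pics/s11.png

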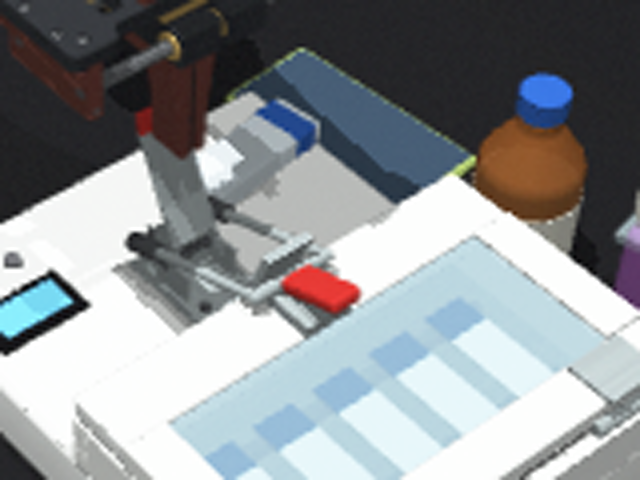

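drive_tool:
  deltas:
    - {"tx": 0,"ty": -0.01,"tz": 0.003,"rx": 0,"ry": 0,"rz": 0,"fingers": 255}
    - {"tx": 0,"ty": -0.009,"tz": 0.005,"rx": 0,"ry": 0,"rz": 0,"fingers": 255}
    - {"tx": 0,"ty": -0.008,"tz": 0.006,"rx": 0,"ry": 0,"rz": 0,"fingers": 255}
    - {"tx": 0,"ty": -0.006,"tz": 0.007,"rx": 0,"ry": 0,"rz": 0,"fingers": 255}
    - {"tx": 0,"ty": -0.006,"tz": 0.007,"rx": 0,"ry": 0,"rz": 0,"fingers": 255}

```text
t: 14.35
ee_pos: [0.4703, 0.0972, 0.0833]
tcp_rot: [-2.15, -2.291, -0.0]
wrist_force: [2.3, 0.1, 1.5]
finger_gap: 0.0005
```

Run:
```python
from h import *
from bench import *
s=sense();rep(s)
c=capture("scene"); lid(c);reds(c); a=c["img"][150:270,290:450]; a=cv2.resize(a,None,fx=4,fy=4,interpolation=cv2.INTER_CUBIC); cv2.imwrite("pics/s12.png",a)
```

```text
t 14.35 loc [-49.4   0.2  83.3] F [2.3 0.1 1.5] gap 0.0005
axes x,y,z (local cols) [[0.0, 1.0, -0.0], [1.0, -0.0, 0.0], [0.0, -0.0, -1.0]]
lid [np.float64(-0.001), np.float64(0.0), np.float64(0.003), np.float64(0.001)]
 red [311 177   6   7] 26 med [-67.3  -9.9 122.6] p5 [-71. -14. 118.] p95 [-63.  -4. 126.]
 red [360 216  18  10] 116 med [103.9  -4.2 133.9] p5 [ 87. -10. 124.] p95 [120.   5. 141.]
```

View pics/s12.png

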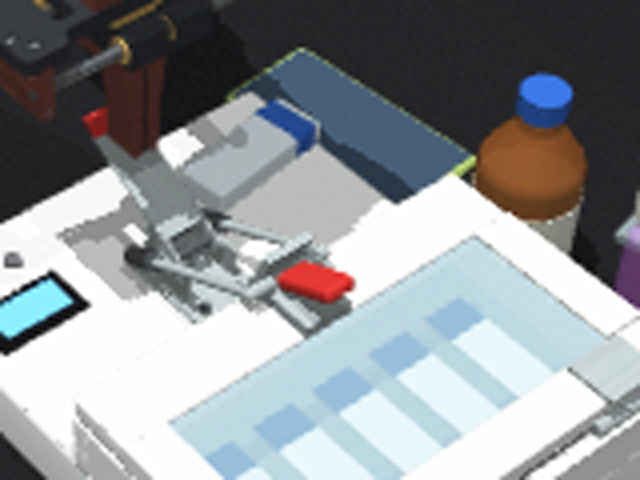

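drive_tool:
  deltas:
    - {"tx": 0,"ty": -0.006,"tz": 0.007,"rx": 0,"ry": 0,"rz": 0,"fingers": 255}
    - {"tx": 0,"ty": -0.003,"tz": 0.007,"rx": 0,"ry": 0,"rz": 0,"fingers": 255}
    - {"tx": 0,"ty": -0.003,"tz": 0.007,"rx": 0,"ry": 0,"rz": 0,"fingers": 255}
    - {"tx": 0,"ty": -0.002,"tz": 0.006,"rx": 0,"ry": 0,"rz": 0,"fingers": 255}
    - {"tx": 0,"ty": -0.001,"tz": 0.005,"rx": 0,"ry": 0,"rz": 0,"fingers": 255}
    - {"tx": 0,"ty": 0,"tz": 0.004,"rx": 0,"ry": 0,"rz": 0,"fingers": 255}
    - {"tx": 0,"ty": 0,"tz": 0.002,"rx": 0,"ry": 0,"rz": 0,"fingers": 255}

```text
t: 15.1
ee_pos: [0.4554, 0.0962, 0.0461]
tcp_rot: [-2.15, -2.29, 0.002]
wrist_force: [-8.4, -2.0, 30.1]
finger_gap: 0.0004
```

Run:
```python
from h import *
from bench import *
s=sense();rep(s)
c=capture("scene"); lid(c);reds(c); a=c["img"][150:270,290:450]; a=cv2.resize(a,None,fx=4,fy=4,interpolation=cv2.INTER_CUBIC); cv2.imwrite("pics/s13.png",a)
```

```text
t 15.1 loc [-64.3   0.   46.1] F [-8.4 -2.  30.1] gap 0.0004
axes x,y,z (local cols) [[0.0, 1.0, -0.002], [1.0, -0.0, -0.0], [-0.0, -0.002, -1.0]]
lid [np.float64(0.001), np.float64(-0.001), np.float64(0.003), np.float64(0.001)]
 red [307 189   6   6] 24 med [-82.5 -10.3  78.1] p5 [-87. -15.  77.] p95 [-76.  -3.  80.]
 red [360 215  17   9] 104 med [103.9  -5.3 136.2] p5 [ 86. -10. 125.] p95 [117.   5. 143.]
```

View pics/s13.png

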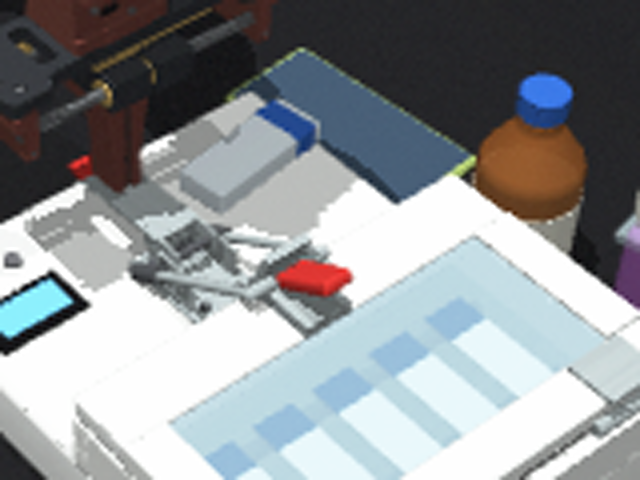

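Lever is at its stop (z 78). Backing off and looking again.

drive_tool:
  deltas:
    - {"tx": 0,"ty": 0,"tz": -0.01,"rx": 0,"ry": 0,"rz": 0,"fingers": 255}
    - {"tx": 0,"ty": 0,"tz": -0.03,"rx": 0,"ry": 0,"rz": 0,"fingers": 255}
    - {"tx": 0,"ty": 0,"tz": -0.04,"rx": 0,"ry": 0,"rz": 0,"fingers": 255}
    - {"tx": 0,"ty": 0,"tz": -0.04,"rx": 0,"ry": 0,"rz": 0,"fingers": 255}
    - {"tx": 0,"ty": 0,"tz": -0.04,"rx": 0,"ry": 0,"rz": 0,"fingers": 255}
    - {"tx": 0,"ty": 0,"tz": -0.01,"rx": 0,"ry": 0,"rz": 0,"fingers": 255}
    - {"tx": 0,"ty": 0,"tz": 0,"rx": 0,"ry": 0,"rz": 0,"fingers": 255}

```text
t: 15.85
ee_pos: [0.4571, 0.0967, 0.2175]
tcp_rot: [2.149, 2.289, 0.006]
wrist_force: [-0.6, 0.1, 0.1]
finger_gap: 0.0
```

Run:
```python
from h import *
from bench import *
s=sense();rep(s)
for n in("scene","top","wrist"):
    c=capture(n); lid(c); reds(c,n)
    if n=="scene": L=loc(cloud(c)); cv2.imwrite("pics/s14.png",cv2.resize(c["img"][150:270,290:450],None,fx=5,fy=5,interpolation=cv2.INTER_CUBIC))
    if n=="top": cv2.imwrite("pics/t14.png",c["img"])
    if n!="wrist":
        c0=dict(np.load(n+"0.npz"))
        d=np.abs(c["img"].astype(int)-c0["img"]).sum(-1)>90; cv2.imwrite(f"pics/d{n}.png",(d*255).astype(np.uint8))
    if n=="wrist": cv2.imwrite("pics/w14.png",c["img"])
```

```text
t 15.85 loc [-62.6   0.4 217.5] F [-0.6  0.1  0.1] gap 0.0
axes x,y,z (local cols) [[0.0, 1.0, 0.004], [1.0, -0.0, 0.001], [0.001, 0.004, -1.0]]
lid [np.float64(-0.002), np.float64(0.001), np.float64(0.003), np.float64(-0.0)]
scene red [307 186  13   9] 55 med [-82.1  -1.5  78.3] p5 [-87. -14.  76.] p95 [-77.  13.  81.]
scene red [359 215  18   9] 102 med [103.8  -4.8 136.8] p5 [ 86. -10. 125.] p95 [117.   6. 143.]
lid [np.float64(-0.003), np.float64(-0.004), np.float64(-0.002), np.float64(-0.004)]
lid []
wrist red [307 189  29  12] 342 med [-83.8   0.4  77.7] p5 [-89. -13.  76.] p95 [-78.  13.  80.]
wrist red [316 375  11  30] 265 med [102.6   0.5 137.5] p5 [-78.  -3. 129.] p95 [112.   4. 337.]
```

View pics/s14.png

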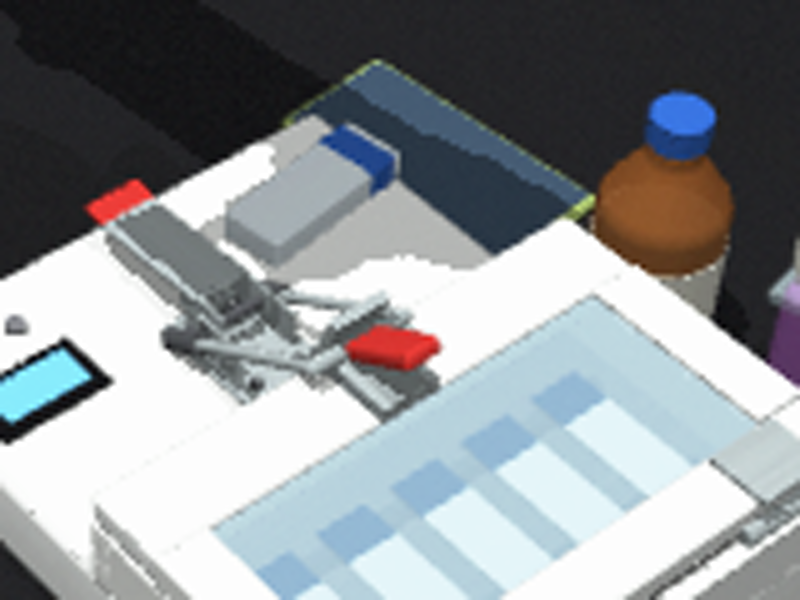

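View pics/t14.png

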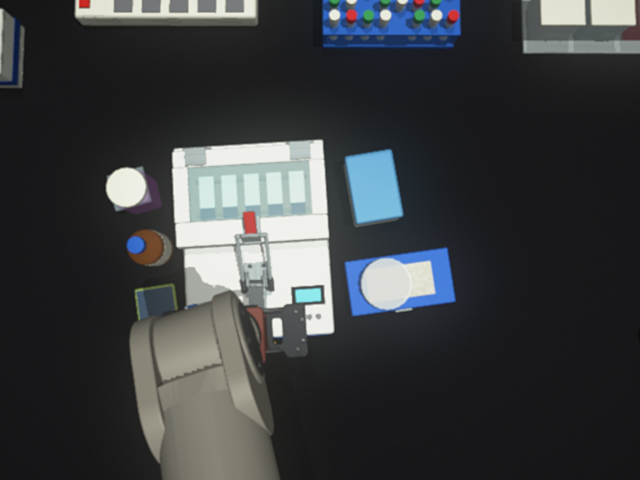

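View pics/dtop.png

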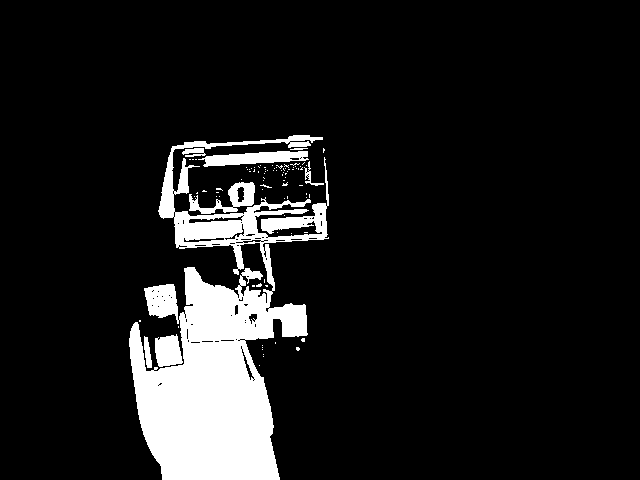

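View pics/w14.png

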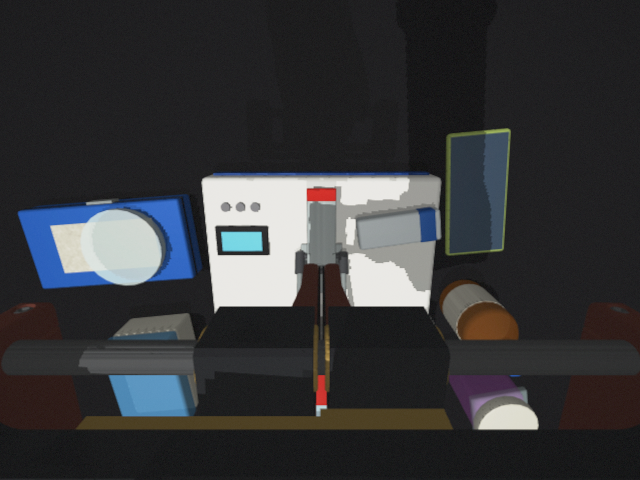

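Run:
```python
from bench import *
print(job_done())
```

```text
the job is handed in; nothing more can be done
None
```

The incubator is shut and latched, and I handed the job in at about 16 s of the 64 s allowed. No verdict was reported.

**What I did**
- I pushed the lid down to its stop with the closed fingertips. Its angle then read about 0.00 rad, within 0.01, in all views.
- I swung the wire loop over, which also tipped the lever to its rear stop. I then eased the tab down until the bar lay behind the keeper.
- I pressed the lever flat and lifted clear.

**Last checks, after letting go**
- **Lever:** it stayed flat, with its red end at z ≈ 78 mm.
- **Loop:** it is tight behind the keeper, and its tab is within a few mm of where the seated geometry puts it.
- **Robot:** it touches nothing, with wrist force under 1 N. The largest wrist force I read was about 31 N, at the lever's stop.
- **Bystanders:** the before/after top view shows no shift of the jar, bottle, boxes or dish. The mailer and phone were partly hidden by the arm there, but both looked undisturbed in the scene view (phone partly in frame) and the wrist view.

**What disagreed**
- **Finger length:** the real fingertips are about 30–32 mm short of the stated TCP. My first lid push therefore only reached about 0.47 rad instead of about 0.3. I measured the offset with two cameras and corrected for it.
- **Loop drop:** the loop fell the last part of its swing by itself, onto the keeper's foot.

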